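# Gather the cooled sample tins into the caddy and pile their spacer plates

## Robot

A 6-joint arm with a two-finger parallel gripper is mounted at the origin on the work surface. World frame = base frame: x ahead of the robot, y to its left, z up, the work surface at z = 0. Lengths are in m, angles in rad, forces in N, time in s.
With the tool pointing down it reaches from about 0.35 to 0.975 m from the base axis. Payload 17.4 kg.
Tool frame: the origin (TCP) lies midway between the tips of the shut fingers; the grasp point (between the pads) lies 19 mm behind it; z points along the fingers, x is the direction in which the jaws open and shut, and the axes are right-handed (so a half turn about z gives the same grasp; the last joint's range is limited). The gripper opens to 85 mm and grips with 20 to 120 N. Pads are 22 mm wide; open, the fingers measure 114 mm over their backs; the gripper's body (76 mm by 85 mm) begins 54 mm behind the grasp point. The pads swing forward as they close: fully open they stand 13 mm farther back than shut.
Start: joints at [-1.351, 0.116, 1.442, -0, 1.584, -0.038], TCP at [0.172, -0.653, 0.209] pointing down, gripper open.
Joint ranges: [-2.83, 2.83], [-0.83, 2.19], [0.07, 2.5], [-1.14, 4.28], [0.01, 3], [-2.97, 2.97]. Speed limits (rad/s): [1.89, 1.89, 2.22, 3.14, 3.14, 3.14].

## Interface

Orientations are given as a rotation vector (axis times angle).
In Python, from station import ctrl gives the robot as it stands. The module is installed in compiled form; this text tells all that it offers.
- The arm moves only by the shell command python3 -m handwheel 'ROWS' [FORCE]. ROWS is JSON, a list of rows, each a list of 7 numbers: the shift along the tool's x, y, z in m, then the turn, a rotation vector about the tool's x, y, z in rad, then the closure, from 0 (fully open) to 1 (shut). In form: [[dx, dy, dz, wx, wy, wz, claw], ...]. A call has 1 to 20 rows; each row shifts and turns the commanded pose from where the row before left it, along the tool's axes as they then stand; what a row does not reach is not made up. A row lasts 1/12 s, in which the tool goes at most 41.7 mm and 7.16 degrees, less where a joint would pass 70% of its speed; a pose out of reach is approached as far as the arm can. A call with a gripper value outside its range is refused whole. The fingers move at their own pace and stop on an object; FORCE is the grip in N (left out, the last holds). Time passes only in rows, so rows that do not move let the fingers close. It gives the time, the measured TCP pose, the force and the opening at its end, in the units of the state.
- ctrl.get_state(): the state, without advancing time (a new reading comes with each control period).
- ctrl.get_image(name): name is "scene" or "top" or "wrist"; returns a dict with "pixels" (420x560x3 uint8, blue, green, red), "range_z" (420x560 float32, m along the optical axis (not along the pixel's ray), 0 where there is no reading), "intrinsics" (3x3 intrinsics, pixels), "rvec" (rotation vector, rad) and "tvec" (3), from world to camera coordinates, as OpenCV has them; the wrist camera has in their place "hand_eye" (4x4, takes a point from camera to tool coordinates, whose origin is the TCP and whose axes are the tool frame's). Camera axes: x right, y down, z forward; pixel columns grow to the right and rows downward; lengths in m; the calibration is good to about 2 mm. The wrist camera is an equidistant fisheye: a pixel r from the principal point sees the ray r / f radians off the axis. A picture is of the moment at which its call begins: read the wrist's pose just before it.
- ctrl.sign_off(): hands the job in, once; it reports no verdict.
Trained networks look in a picture, given as the dict that the camera call returned (one of the last four; its "shot" number tells which), for a name from the list of things; names that differ only in an ending like _2 or _b are one class to them, and where a whole thing is asked for, a point or a joint stands for the part that bears it (a point fixed in the world has none). Each returns a list of dicts, best first, with "conf" (0 to 1); they miss things now and then, are a little off and sometimes report something else, mostly with a low value. They report only what shows in the picture. A call takes as long as a camera call. They do not tell look-alikes from the thing itself.
- ctrl.search_frame(picture, label): "rect" ([left, top, right, bottom] in pixels, round what is visible of it).
- ctrl.tip_of(picture, label): "location" ([column, row] in pixels: a listed point, or the origin of a listed thing).
The state is a dict: "time_s": time; "joints": joint angles; "joint_velocities": joint speeds; "joint_efforts": joint torques, N m; "tool_pos": TCP position; "orientation": TCP orientation; "contact_force": force on the tool from outside, world axes, zero at the start; "wrist_torque": the same for the moment, N m; "width": finger opening in m.
Only numpy, scipy, OpenCV 4.12 (cv2) and the standard library are available. Lean on these libraries where they do the work, as an engineer would, in place of code of your own. Each camera call takes 0.05 s, during which the arm holds its last target. There are 200 camera calls.

## Task

Put the three lidded sample tins upright into the three-bay caddy, each flat on the floor of the bay made for its size (large, medium, small), never tipping them over. Pile the two clay spacer plates flat and squarely on one another in the middle of the cork mat, lengthwise along it. Leave the open tin, the knobbed weight and the beaker where they stand.

Things in the scene. Friction and masses are not known exactly. Their poses are not given: they have to be found in the camera images.
- tin_large: Closed aluminium sample tin: upright cylinder with a flat lid, 66 mm diameter, 40 mm high, about 220 g (varies). Origin: centre of its underside, z up. At the start it stands on the bench carrying plate_a, which carries tin_medium.
- tin_medium: Closed aluminium sample tin: upright cylinder with a flat lid, 52 mm diameter, 40 mm high, about 140 g (varies). Origin: centre of its underside, z up. At the start it stands on plate_a, on top of tin_large (its underside 52 mm above the bench).
- tin_small: Closed aluminium sample tin: upright cylinder with a flat lid, 40 mm diameter, 40 mm high, about 90 g (varies). Origin: centre of its underside, z up. At the start it stands on plate_b, which lies on the bench.
- plate_a: Reddish-brown fired-clay spacer plate, lying on tin_large under tin_medium at the start (underside 40 mm above the bench; the tin below is wider than the plate's 50 mm, so fingers gripping across it must stop above that tin's lid), 50 mm (its x) by 96 mm (its y), 12 mm thick, about 140 g (varies). Origin: centre of its underside, z up. The same size as plate_b; either may be the lower in the pile.
- plate_b: Reddish-brown fired-clay spacer plate, lying flat on the bench under tin_small at the start, 50 mm (its x) by 96 mm (its y), 12 mm thick, about 140 g (varies). Origin: centre of its underside, z up. The same size as plate_a.
- caddy: Fixed white plastic caddy, 92 mm (its x) by 228 mm (its y), 12 mm high, open above. Origin: centre of its underside, z up. Inner floor at z = 3 mm; all walls 4 mm thick with their tops at z = 12 mm. Three bays in a row along y, each 84 mm inside along x: the large bay is 84 mm long in y with its middle at y = -68 mm, the medium one 70 mm with its middle at y = +13 mm, the small one 58 mm with its middle at y = +81 mm.
- mat: Fixed light-brown cork mat, 90 mm (its x) by 130 mm (its y), 4 mm thick, for the pile of plates. Origin: centre of its underside, z up; its top is at z = 4 mm.
- open_tin: Look-alike, not to be moved: empty aluminium tin without a lid, 52 mm diameter, 40 mm high, light. Origin: centre of its underside.
- weight: Look-alike, not to be moved: steel calibration weight, 40 mm diameter, with a knob on a thin neck on top, 46 mm high in all, 300 g. Origin: centre of its underside.
- beaker: Bystander, not to be moved: empty glass beaker, 84 mm diameter at the rim, 110 mm high. Origin: centre of its underside.
Mind the look-alikes: they are no part of the job. What is shaped like the plate_b but green is not meant. What is shaped like the tin_small but pink is not meant.

How it is judged:
At the end, for the whole second after the job is handed in: Tins upright on the floor of their own bays (12 mm along the row, 25 mm across). Plates flat on the mat one on the other: 20 mm and 0.3 rad of the mat, 15 mm and 0.25 rad of each other. Open tin, weight and beaker within 20 mm of their start. All at rest (x of tin_large in the frame of caddy between -0.025 and 0.025 m and y of tin_large in the frame of caddy between -0.08 and -0.056 m and z of tin_large in the frame of caddy between -0.001 and 0.007 m and angle between each of tin_large, tin_medium, tin_small's own z axis and vertical below 0.1 rad and x of tin_medium in the frame of caddy between -0.025 and 0.025 m and y of tin_medium in the frame of caddy between 0.001 and 0.025 m and z of tin_medium in the frame of caddy between -0.001 and 0.007 m and x of tin_small in the frame of caddy between -0.025 and 0.025 m and y of tin_small in the frame of caddy between 0.069 and 0.093 m and z of tin_small in the frame of caddy between -0.001 and 0.007 m and horizontal distance between each of plate_a, plate_b and mat below 0.02 m and angle between the y axis of each of plate_a, plate_b and the y axis of mat, either way round below 0.3 rad and angle between each of plate_a, plate_b's own z axis and vertical below 0.06 rad and horizontal distance between plate_a and plate_b below 0.015 m and angle between the y axis of plate_a and the y axis of plate_b, either way round below 0.25 rad and ((z of plate_a in the frame of mat between 0 and 0.008 m and z of plate_b in the frame of mat between 0.012 and 0.02 m) or (z of plate_b in the frame of mat between 0 and 0.008 m and z of plate_a in the frame of mat between 0.012 and 0.02 m)) and linear speed of each of tin_large, tin_medium, tin_small, plate_a, plate_b below 0.02 m/s and angular speed of each of tin_large, tin_medium, tin_small, plate_a, plate_b below 0.2 rad/s and distance of each of open_tin, weight, beaker from where it was at the start of the episode below 0.02 m); the robot touches nothing.
It fails at once if the open tin is pushed or moved away from its place (20 mm) (distance of open_tin from where it was at the start of the episode above 0.02 m).
It fails at once if the knobbed weight is pushed or moved away from its place (20 mm) (distance of weight from where it was at the start of the episode above 0.02 m).
It fails at once if the beaker is pushed or moved away from its place (20 mm) (distance of beaker from where it was at the start of the episode above 0.02 m).
It fails at once if a lidded tin is tipped over (more than 0.6 rad) (angle between any of tin_large, tin_medium, tin_small's own z axis and vertical above 0.6 rad).
It also fails if it takes over 120 s, if anything falls off the work surface, if the arm or the gripper's body presses on something with over 40 N, if the wrist force passes 120 N, or if a joint passes its speed limit or range.

## Working session

There is one attempt and no reset: what is moved stays moved. The work goes in short steps, Python scripts to look and compute and a shell command to move; the robot and the scene stay as the last step left them, time stands still between calls to the robot, and variables do not carry over. Pictures are saved under pics/ and viewed, about 12 in all and at most 16, crops included, and the job is handed in when it is done.

```bash
mkdir -p pics; cat > h.py <<'E'
import numpy as np, cv2
from scipy.spatial.transform import Rotation as R
from station import ctrl
def cloud(im):
    K=im["intrinsics"];z=im["range_z"].astype(float)
    v,u=np.indices(z.shape)
    p=np.stack([(u-K[0][2])/K[0][0]*z,(v-K[1][2])/K[1][1]*z,z],-1)
    Rm=cv2.Rodrigues(np.array(im["rvec"],float))[0]
    P=(p-np.array(im["tvec"],float).ravel())@Rm
    P[z<=0]=np.nan
    return P
NAMES="tin_large tin_medium tin_small plate_a plate_b caddy mat open_tin weight beaker".split()
E
python3 - <<'E'
from h import *
s=ctrl.get_state();print(s)
for n in("top","scene"):
    im=ctrl.get_image(n);cv2.imwrite(f"pics/{n}0.png",im["pixels"])
    P=cloud(im);np.save(n+"0.npy",P);np.save(n+"0px.npy",im["pixels"])
    for l in NAMES:
        for d in ctrl.search_frame(im,l)[:3]:
            r=np.array(d["rect"]);c=((r[:2]+r[2:])/2).astype(int)
            print(n,l,round(d["conf"],2),r.round(),P[min(c[1],419),min(c[0],559)].round(3))
E
```

```text
{'time_s': 0.0, 'joints': array([-1.35079041e+00,  1.16473816e-01,  1.44227728e+00, -1.32079874e-05,
        1.58401495e+00, -3.77915566e-02]), 'joint_velocities': array([-4.54863520e-04,  1.77291986e-03, -9.09247702e-05,  5.01860574e-04,
        8.49003633e-04, -1.55481249e-03]), 'joint_efforts': array([-1.88950471e-03, -7.32001948e+01, -6.32493782e+01, -7.76346155e-05,
        6.42263200e-03, -2.11145576e-06]), 'tool_pos': array([ 0.17203556, -0.65247416,  0.20816294]), 'orientation': array([-2.48797415e+00,  1.91701174e+00,  1.42941793e-03]), 'contact_force': array([ 0.25227482, -0.17346139,  0.01018141]), 'wrist_torque': array([ 0.00200151, -0.00944295, -0.01929999]), 'width': 0.08532371292795016}
top tin_large 0.58 [417. 219. 428. 224.] [ 0.427 -0.298  0.036]
top tin_medium 0.65 [407. 201. 434. 221.] [ 0.452 -0.279  0.092]
top tin_small 0.54 [205. 215. 224. 225.] [0.441 0.289 0.052]
top tin_small 0.48 [184. 246. 198. 259.] [0.354 0.359 0.039]
top plate_a 0.89 [201. 211. 232. 234.] [0.435 0.283 0.057]
top plate_a 0.67 [218. 244. 254. 278.] [0.328 0.232 0.014]
top plate_a 0.58 [40
[... 932 characters left out ...]
157.] [ 0.469 -0.266  0.07 ]
scene plate_b 0.76 [348. 205. 394. 228.] [0.328 0.249 0.011]
scene plate_b 0.59 [342. 246. 392. 278.] [0.467 0.302 0.045]
scene plate_b 0.54 [142. 145. 183. 157.] [ 0.469 -0.266  0.07 ]
scene caddy 0.68 [107. 193. 205. 255.] [ 0.615 -0.171  0.003]
scene mat 0.93 [242. 267. 317. 321.] [0.615 0.178 0.006]
scene mat 0.7 [152. 160. 175. 173.] [ 0.475 -0.271  0.018]
scene open_tin 0.83 [268. 206. 293. 233.] [0.445 0.069 0.001]
scene weight 0.69 [213. 176. 229. 199.] [ 0.461 -0.095  0.031]
scene weight 0.55 [144. 144. 184. 164.] [ 0.467 -0.264  0.059]
scene beaker 0.84 [396. 304. 456. 366.] [0.54  0.468 0.02 ]
scene beaker 0.18 [268. 205. 294. 232.] [0.441 0.069 0.001]
```

View pics/top0.png

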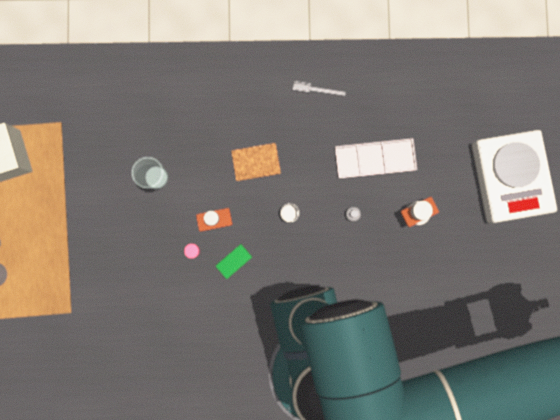

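View pics/scene0.png

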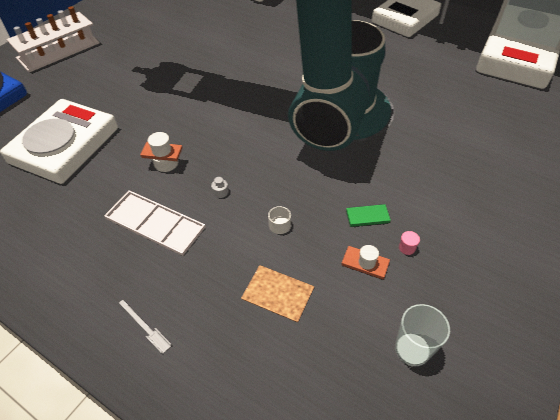

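Top view (x up, y left): the stack is at px (420,210). The small tin on the red plate is at (212,218). The pink tin (191,251) and the green plate (234,261) are decoys. The mat is at (256,162), and the caddy at (376,158) has its small bay to the left (+y). The weight is at (353,214), the open tin at (290,213) and the beaker at (150,174). The scene view agrees. Next I'll fit the poses from the clouds.

```bash
cat >> h.py <<'E'
def wcloud(im,s):
    K=np.array(im["intrinsics"]);z=im["range_z"].astype(float)
    v,u=np.indices(z.shape)
    a=(u-K[0,2])/K[0,0];b=(v-K[1,2])/K[1,1];r=np.hypot(a,b)+1e-9
    t=np.tan(np.minimum(r,1.5));p=np.stack([a/r*t*z,b/r*t*z,z,np.ones_like(z)],-1)
    p=p@np.array(im["hand_eye"]).T
    P=p[...,:3]@R.from_rotvec(s["orientation"]).as_matrix().T+s["tool_pos"]
    P[z<=0]=np.nan
    return P
def rect(pts):
    "centre, sizes, world angle of the long side (rad, mod pi)"
    c,(w,h),a=cv2.minAreaRect(np.float32(pts[:,:2]*1000))
    if w<h: a+=90;w,h=h,w
    a=(a+90)%180-90
    return np.array(c).round(1),round(w,1),round(h,1),round(np.radians(a),3)
def hsv(px): return cv2.cvtColor(px,cv2.COLOR_BGR2HSV)
def masks(px,P):
    H=hsv(px);h,s,v=[H[...,i].astype(int) for i in range(3)];z=P[...,2]
    return dict(red=(h<11)&(s>170)&(v>90),mat=(h>=10)&(h<22)&(s>90)&(s<=255)&(z<.015)&(z>-.01),
      white=(s<60)&(v>140))
def near(P,c,r): return np.hypot(P[...,0]-c[0],P[...,1]-c[1])<r
def circ(pts):
    c,r=cv2.minEnclosingCircle(np.float32(pts[:,:2]*1000));return np.array(c).round(1),round(r,1),pts[:,:2].mean(0).round(4),len(pts)
E
python3 - <<'E'
from h import *
for n in("top","scene"):
    P=np.load(n+"0.npy");px=np.load(n+"0px.npy");m=masks(px,P);z=P[...,2]
    print(n)
    for l,k in(("plateA",m["red"]&near(P,(.46,-.27),.1)),("plateB",m["red"]&near(P,(.45,.29),.09)),("mat",m["mat"]&near(P,(.61,.17),.12)),("caddy",m["white"]&near(P,(.615,-.17),.15)&(z<.025))):
        q=P[k];print(l,len(q),rect(q) if len(q)>4 else "",np.median(q[:,2]).round(3))
    for l,c,zz in(("med",(.46,-.27),.092),("small",(.45,.29),.052),("open",(.45,.073),.04),("weight",(.455,-.095),.046),("beaker",(.56,.47),.11)):
        k=near(P,c,.08)&(abs(z-zz)<.008)
        q=P[k];print(l,circ(q) if len(q) else "",)
print(ctrl.get_image("wrist")["hand_eye"])
E
```

```text
top
plateA 39 (array([ 452. , -288.1]), 93.7, 40.9, np.float64(-1.16)) 0.052
plateB 71 (array([445.3, 293.1]), 86.9, 41.5, np.float64(-1.381)) 0.013
mat 1426 (array([611.5, 172.1]), 133.0, 94.4, np.float64(-1.428)) 0.005
caddy 2692 (array([ 616. , -178.8]), 235.6, 101.0, np.float64(-1.484)) 0.004
med (array([ 453.7, -285.6]), 26.8, array([ 0.4535, -0.2845]), 279)
small (array([447. , 298.9]), 19.9, array([0.4467, 0.2984]), 160)
open (array([457.9,  77.7]), 25.6, array([0.4587, 0.077 ]), 43)
weight (array([ 451.9, -103. ]), 10.9, array([ 0.4514, -0.1033]), 46)
beaker (array([570.6, 460.9]), 42.5, array([0.5747, 0.4651]), 150)
scene
plateA 6 (array([ 473.6, -281.8]), 68.8, 6.7, np.float64(-1.002)) 0.044
plateB 9 (array([463.7, 292.9]), 74.1, 16.2, np.float64(-1.346)) 0.005
mat 2377 (array([611.1, 169.9]), 133.3, 92.6, np.float64(-1.414)) 0.002
caddy 2794 (array([ 611.3, -182.9]), 242.1, 100.1, np.float64(-1.487)) 0.002
med (array([ 452.8, -284.9]), 28.2, array([ 0.4564, -0.2834]), 262)
small (array([448.3, 297.6]), 20.5, array([0.4495, 0.2985]), 259)
open (array([458.7,  76.5]), 27.6, array([0.458 , 0.0776]), 107)
weight (array([ 452.9, -103.4]), 11.7, array([ 0.4535, -0.1029]), 56)
beaker (array([570.7, 460.3]), 43.2, array([0.5692, 0.4601]), 378)
[[ 9.99999956e-01  5.50905342e-05  2.90406692e-04 -3.33015021e-04]
 [-1.41218669e-04  9.52141880e-01  3.05656377e-01 -7.79779194e-02]
 [-2.59669601e-04 -3.05656405e-01  9.52141846e-01 -1.64894299e-01]
 [ 0.00000000e+00  0.00000000e+00  0.00000000e+00  1.00000000e+00]]
```

```bash
cat > go.py <<'E'
import sys
from h import *
def plan(x,y,z,yaw=None):
    s=ctrl.get_state();M=R.from_rotvec(s["orientation"]).as_matrix()
    d=M.T@(np.array([x,y,z])-s["tool_pos"]);c=np.arctan2(M[1,0],M[0,0])
    print("shift mm",(d*1000).round(1),"yaw now",c.round(3),"tilt",np.round(M[:2,2],3),"w",round(s["width"],4),"F",s["contact_force"].round(1),"t",s["time_s"].__round__(1))
    if yaw is not None:
        t=-((yaw-c+np.pi/2)%np.pi-np.pi/2)
        d2=R.from_euler("z",t).as_matrix().T@d
        # direct tilt correction in the tool frame
        g=M.T@np.array([0,0,-1]);w=np.cross([0,0,1],g)
        print("turn z",t.round(3),"shift after turn mm",(d2*1000).round(1),"tilt fix",w.round(4))
if __name__=="__main__": plan(*map(float,sys.argv[1:]))
E
python3 -m handwheel '[[-0.0237,-0.0305,0,0,0,0,0],[-0.0237,-0.0305,0,0,0,0,0],[-0.0237,-0.0305,0,0,0,0,0],[-0.0237,-0.0305,0,0,0,0,0],[-0.0237,-0.0305,0,0,0,0,0],[-0.0237,-0.0305,0,0,0,0,0],[-0.0237,-0.0305,0,0,0,0,0],[-0.0237,-0.0305,0,0,0,0,0],[-0.0237,-0.0305,0,0,0,0,0],[-0.0237,-0.0305,0,0,0,0,0],[-0.0237,-0.0305,0,0,0,0,0],[-0.0237,-0.0305,0,0,0,0,0],[0,0,0,0,0,-0.124,0],[0,0,0,0,0,-0.124,0],[0,0,0,0,0,-0.124,0],[0,0,0,0,0,-0.124,0],[0,0,0,0,0,-0.124,0],[0,0,0,0,0,-0.124,0],[0,0,0,0,0,-0.124,0],[0,0,0,0,0,-0.124,0]]' 60
python3 -m handwheel '[[0,0,0,0,0,-0.124,0],[0,0,0,0,0,-0.124,0],[0,0,0,0,0,-0.124,0],[0,0,0,0,0,-0.124,0],[0,0,0,0,0,-0.124,0],[0,0,0,0,0,-0.124,0],[0,0,0,0,0,0,0],[0,0,0,0,0,0,0]]'
python3 - <<'E'
from h import *
from go import plan
s=ctrl.get_state();im=ctrl.get_image("wrist");cv2.imwrite("pics/w1.png",im["pixels"]);P=wcloud(im,s);z=P[...,2]
m=masks(im["pixels"],P)
k=near(P,(.453,-.285),.08)
for zz in(.092,.052,.040):
    q=P[k&(abs(z-zz)<.005)];print(zz,len(q),circ(q),rect(q))
q=P[m["red"]&k&(abs(z-.052)<.006)];print("redtop",len(q),rect(q),np.median(q[:,2]))
plan(.453,-.285,.067,.35)
E
```

```text
time_s: 2.82
tool_pos: [0.4535, -0.2844, 0.209]
orientation: [3.103, -0.493, 0.0]
contact_force: [0.3, 0.9, -0.4]
width: 0.0852
time_s: 3.48
tool_pos: [0.4535, -0.2844, 0.209]
orientation: [3.073, 0.653, 0.0]
contact_force: [0.2, -0.8, 0.3]
width: 0.0852
0.092 2462 (array([ 454.1, -285.7]), 26.0, array([ 0.4536, -0.2847]), 2462) (array([ 453.9, -285.2]), 50.8, 50.1, np.float64(-1.164))
0.052 1918 (array([ 452.7, -288.1]), 53.1, array([ 0.4462, -0.2773]), 1918) (array([ 452.4, -288.3]), 95.5, 49.7, np.float64(-1.135))
0.04 290 (array([ 442.3, -277.8]), 38.5, array([ 0.4326, -0.2871]), 290) (array([ 438.1, -273.1]), 65.4, 59.5, np.float64(0.691))
redtop 5 (array([ 423. , -278.4]), 20.7, 0.5, np.float64(-1.219)) 0.0514766849578607
shift mm [ -0.7   0.4 141.9] yaw now 0.418 tilt [ 0. -0.] w 0.0855 F [-1.  -0.5  0. ] t 3.5
turn z 0.068 shift after turn mm [ -0.6   0.4 141.9] tilt fix [ 0.0001 -0.      0.    ]
```

View pics/w1.png

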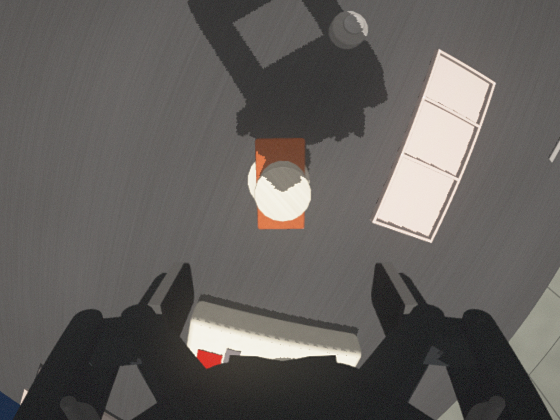

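The view shows the stack at px (282,188): a white lid on a red plate, square between the open fingers, with the caddy to its right. The lid fits to r = 26.0 mm at (0.454, -0.2855) and the plate to 95.5 x 49.7 mm, so both match the given sizes. Picking tin_medium.

```bash
python3 -m handwheel '[[0,0.0005,0.03,0,0,0,0],[0,0.0005,0.03,0,0,0,0],[0,0,0.03,0,0,0,0],[0,0,0.022,0,0,0,0],[0,0,0.018,0,0,0,0],[0,0,0.012,0,0,0,0],[0,0,0,0,0,0,1],[0,0,0,0,0,0,1],[0,0,0,0,0,0,1],[0,0,0,0,0,0,1],[0,0,0,0,0,0,1],[0,0,0,0,0,0,1],[0,0,0,0,0,0,1],[0,0,0,0,0,0,1]]' 50
python3 -m handwheel '[[0,0,-0.015,0,0,0,1],[0,0,-0.03,0,0,0,1],[0,0,-0.03,0,0,0,1],[0,0,0,0,0,0,1]]'
python3 - <<'E'
from h import *
from go import plan
s=ctrl.get_state();im=ctrl.get_image("wrist");P=wcloud(im,s);z=P[...,2]
cv2.imwrite("pics/w2.png",im["pixels"])
m=masks(im["pixels"],P)
for zz in (.052,.040):
    q=P[near(P,(.452,-.288),.06)&(abs(z-zz)<.004)];print(zz,len(q),rect(q),circ(q))
q=P[m["white"]&near(P,(.614,-.181),.15)&(z<.02)];print("caddy",len(q),rect(q))
plan(.613,-.168,.12,.085)
E
```

```text
time_s: 4.7
tool_pos: [0.4561, -0.2895, 0.076]
orientation: [3.06, 0.656, 0.008]
contact_force: [-20.8, -6.1, 66.5]
width: 0.0004
time_s: 5.03
tool_pos: [0.4557, -0.2866, 0.1491]
orientation: [3.065, 0.658, 0.009]
contact_force: [0.3, -0.8, 0.7]
width: 0.0
0.052 2648 (array([ 453.3, -288.1]), 95.6, 50.6, np.float64(-1.148)) (array([ 453.3, -288.4]), 53.4, array([ 0.4435, -0.2728]), 2648)
0.04 432 (array([ 441. , -274.2]), 65.7, 64.8, np.float64(0.584)) (array([ 444.1, -275.7]), 41.8, array([ 0.4276, -0.2919]), 432)
caddy 13975 (array([ 617.3, -175.3]), 238.2, 103.0, np.float64(-1.481))
shift mm [192.3 -43.3  26.6] yaw now 0.423 tilt [ 0.005 -0.004] w 0.0001 F [0.8 0.2 0.5] t 5.1
turn z 0.338 shift after turn mm [ 167.1 -104.5   26.6] tilt fix [ 0.0055 -0.0033  0.    ]
```

View pics/w2.png

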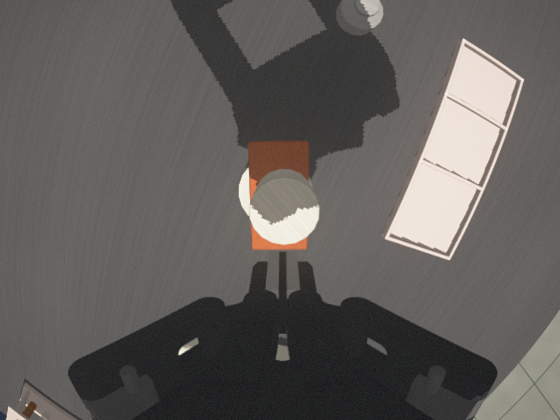

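The gripper shut without holding anything. The tin is still at px (285,208), on the plate. I'll check whether it moved or tilted.

```bash
python3 - <<'E'
from h import *
from go import plan
s=ctrl.get_state();im=ctrl.get_image("wrist");P=wcloud(im,s);z=P[...,2]
print(s["tool_pos"],s["orientation"])
k=near(P,(.454,-.287),.035)&(z>.07)&(z<.125)
q=P[k];print(len(q),np.percentile(q[:,2],[1,10,50,90,99]).round(4))
q=q[abs(q[:,2]-np.median(q[:,2]))<.006]
A=np.c_[q[:,:2],np.ones(len(q))];print(np.linalg.lstsq(A,q[:,2],rcond=None)[0],circ(q))
# finger points, in tool coordinates
T=(P-s["tool_pos"])@R.from_rotvec(s["orientation"]).as_matrix()
f=T[(abs(T[...,0])<.03)&(T[...,1]>-.03)&(T[...,1]<.03)&(T[...,2]<.02)]
print("fingers",len(f),np.percentile(f[:,2],[50,90,99,100]),f.min(0),f.max(0))
im=ctrl.get_image("scene");P=cloud(im);q=P[near(P,(.454,-.287),.035)];q=q[(q[:,2]>.085)&(q[:,2]<.1)];print("scene",circ(q),np.median(q[:,2]))
cv2.imwrite("pics/s2.png",cv2.resize(im["pixels"][80:220,90:280],None,fx=4,fy=4,interpolation=2))
E
```

```text
[ 0.45520738 -0.28624528  0.14622746] [3.06711998 0.65788969 0.00689799]
3997 [0.0729 0.0908 0.0919 0.0927 0.0934]
[ 0.0044017  -0.01087228  0.08672692] (array([ 456.6, -284.7]), 26.2, array([ 0.4558, -0.2834]), 3866)
fingers 25525 [-0.10058868 -0.06245312 -0.03273455 -0.0252329 ] [-0.02999805 -0.02204496 -0.12683706] [ 0.02999897  0.0124957  -0.0252329 ]
scene (array([ 457. , -285.6]), 27.1, array([ 0.4586, -0.283 ]), 255) 0.09032871980440749
```

View pics/s2.png

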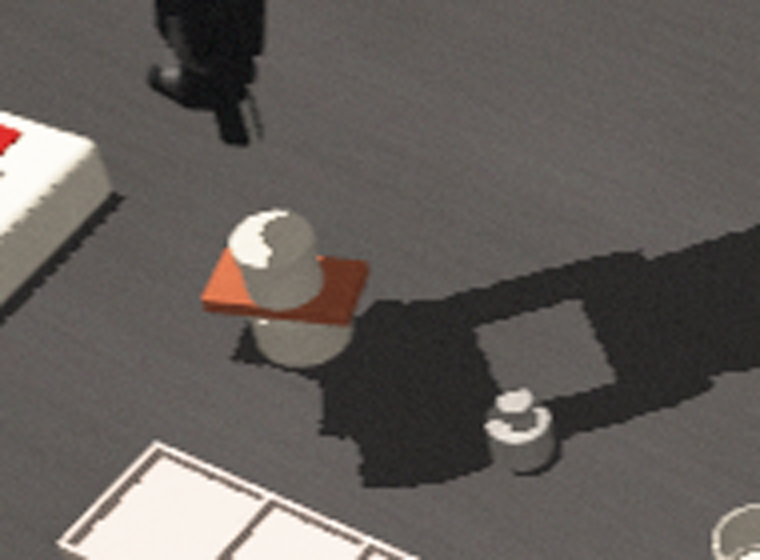

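```bash
python3 - <<'E'
from h import *
s=ctrl.get_state();M=R.from_rotvec(s["orientation"]).as_matrix()
for n in("scene","top"):
    im=ctrl.get_image(n);P=cloud(im);T=(P-s["tool_pos"])@M
    k=(abs(T[...,0])<.03)&(abs(T[...,1])<.03)&(T[...,2]<.03)&(T[...,2]>-.06)
    q=T[k];q=q[np.argsort(-q[:,2])];print(n,len(q),q[:6].round(4))
im=ctrl.get_image("wrist");P=wcloud(im,s);T=(P-s["tool_pos"])@M;print(im["intrinsics"])
for u,v in((283,254),(283,258),(260,264),(305,264),(283,265),(283,275),(283,300)):print(u,v,T[v,u].round(4))
print(s["joints"],s["tool_pos"])
E
```

```text
scene 123 [[ 0.0045 -0.0017 -0.0203]
 [ 0.0056  0.0053 -0.0204]
 [ 0.0053 -0.0047 -0.0214]
 [ 0.0073  0.0017 -0.0223]
 [ 0.0072 -0.0007 -0.0225]
 [ 0.0043 -0.0049 -0.0236]]
top 0 []
[[325.1922621    0.         282.22573675]
 [  0.         325.1922621  205.37045246]
 [  0.           0.           1.        ]]
283 254 [ 0.0002 -0.0115 -0.0296]
283 258 [ 0.0002 -0.012  -0.0345]
260 264 [-0.0105 -0.0074 -0.0319]
305 264 [ 0.0104 -0.0072 -0.0314]
283 265 [ 0.0001 -0.0121 -0.0414]
283 275 [ 0.0001 -0.0115 -0.049 ]
283 300 [ 0.0001 -0.007  -0.0606]
[-6.08739297e-01 -1.64359863e-01  1.82481901e+00  1.13794402e-05
  1.47994528e+00 -1.03154592e+00] [ 0.45403428 -0.28539399  0.14238861]
```

The stack is intact: the lid is still level at z = 0.092 and moved about 3 mm. Three checks agree that the shut fingertips sit about 17 mm short of the stated TCP: the scene depth, the wrist depth, and the contact on the lid. So the fingers must go deeper. Retrying.

```bash
python3 -m handwheel '[[0.0026,0.0007,0,0,0,0,0],[0,0,0,0,0,0,0],[0,0,0,0,0,0,0],[0,0,0,0,0,0,0],[0,0,0,0,0,0,0],[0,0,0,0,0,0,0],[0,0,0.025,0,0,0,0],[0,0,0.025,0,0,0,0],[0,0,0.02,0,0,0,0],[0,0,0.015,0,0,0,0],[0,0,0.01,0,0,0,0],[0,0,0,0,0,0,0]]'
python3 -m handwheel '[[0,0,0,0,0,0,0.3],[0,0,0,0,0,0,0.4],[0,0,0,0,0,0,0.5],[0,0,0,0,0,0,0.6],[0,0,0,0,0,0,0.6],[0,0,0,0,0,0,0.6]]' 40
python3 - <<'E'
from h import *
s=ctrl.get_state();M=R.from_rotvec(s["orientation"]).as_matrix();print(s["tool_pos"],s["width"],s["contact_force"])
im=ctrl.get_image("scene");P=cloud(im);T=(P-s["tool_pos"])@M
cv2.imwrite("pics/s3.png",cv2.resize(im["pixels"][80:220,90:280],None,fx=4,fy=4,interpolation=2))
im=ctrl.get_image("wrist");cv2.imwrite("pics/w3.png",im["pixels"])
E
```

```text
time_s: 6.33
tool_pos: [0.4557, -0.2844, 0.0449]
orientation: [-3.07, -0.659, 0.003]
contact_force: [-0.1, -0.7, 0.1]
width: 0.0857
time_s: 6.83
tool_pos: [0.4571, -0.2853, 0.0485]
orientation: [3.07, 0.659, 0.002]
contact_force: [-1.4, -0.5, 5.8]
width: 0.0507
[ 0.45714729 -0.28534132  0.04845208] 0.05067138046509117 [-1.44852723 -0.46943124  5.84537783]
```

View pics/s3.png

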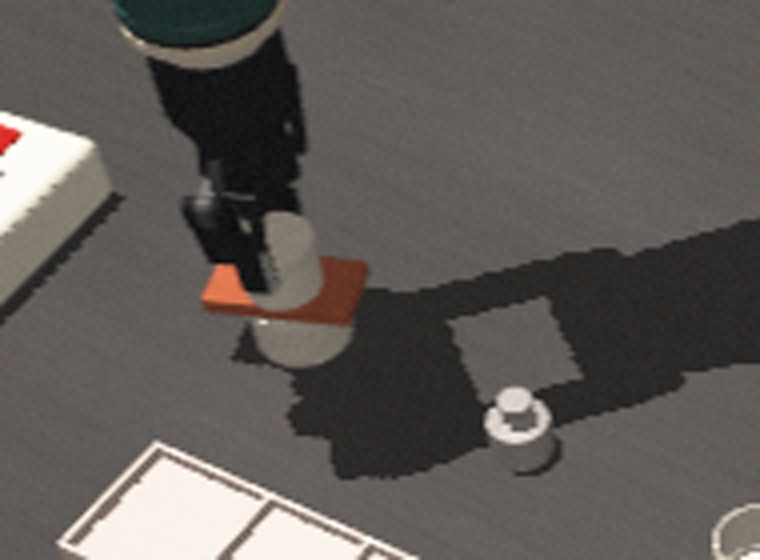

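The fingers are on the tin with a width of 50.7 mm, but the tips at px (265,292) are low, near the plate top. I'll regrip about 11 mm higher so that they clear the caddy walls.

```bash
python3 -m handwheel '[[0,0,0,0,0,0,0.2],[0,0,0,0,0,0,0.1],[0,0,-0.006,0,0,0,0.1],[0,0,-0.005,0,0,0,0.1],[0,0,0,0,0,0,0.2],[0,0,0,0,0,0,0.3],[0,0,0,0,0,0,0.4],[0,0,0,0,0,0,0.5],[0,0,0,0,0,0,0.6],[0,0,0,0,0,0,0.6],[0,0,0,0,0,0,0.6],[0,0,-0.005,0,0,0,0.6],[0,0,-0.02,0,0,0,0.6],[0,0,-0.03,0,0,0,0.6],[0,0,-0.03,0,0,0,0.6],[0,0,0,0,0,0,0.6],[0,0,0,0,0,0,0.6]]'
python3 - <<'E'
from h import *
from go import plan
s=ctrl.get_state();M=R.from_rotvec(s["orientation"]).as_matrix()
im=ctrl.get_image("wrist");P=wcloud(im,s);z=P[...,2];cv2.imwrite("pics/w4.png",im["pixels"])
np.save("w4.npy",P);np.save("w4px.npy",im["pixels"])
T=(P-s["tool_pos"])@M
q=P[near(P,s["tool_pos"],.035)&(abs(T[...,2]+.04)<.025)&masks(im["pixels"],P)["white"]];print("held lid",len(q),circ(q),np.percentile(q[:,2],[5,50,95]))
for zz in (.052,.040):
    q=P[near(P,(.452,-.288),.06)&(abs(z-zz)<.004)];print(zz,len(q),rect(q),circ(q))
plan(.613,-.168,.12,.085)
E
```

```text
time_s: 8.35
tool_pos: [0.4571, -0.2852, 0.1444]
orientation: [3.07, 0.659, 0.003]
contact_force: [-0.1, 0.3, -1.9]
width: 0.0498
held lid 621 (array([ 456.9, -285.6]), 25.8, array([ 0.4714, -0.2978]), 621) [0.17684869 0.17777179 0.17871045]
0.052 3943 (array([ 446.6, -273.5]), 63.9, 50.2, np.float64(-1.13)) (array([ 446.1, -274.2]), 39.8, array([ 0.4439, -0.2686]), 3943)
0.04 519 (array([ 442. , -275.8]), 65.8, 63.0, np.float64(0.57)) (array([ 443.8, -275.6]), 41.5, array([ 0.4354, -0.2904]), 519)
shift mm [190.7 -42.3  22.7] yaw now 0.423 tilt [ 0. -0.] w 0.0502 F [-0.5 -0.4 -1.7] t 8.4
turn z 0.338 shift after turn mm [ 165.9 -103.1   22.7] tilt fix [ 0.0001 -0.      0.    ]
```

View pics/w4.png

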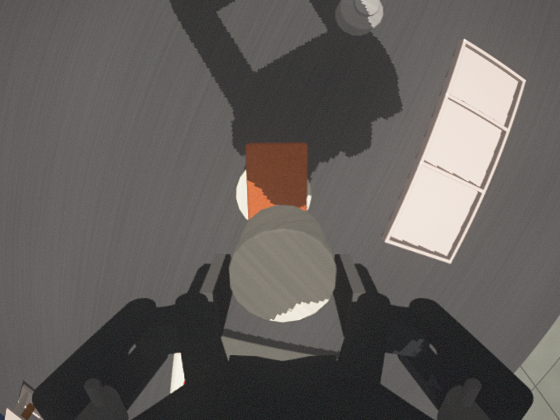

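The tin is held upright and centred: lid at px (283,275), top at z = 0.178, so the TCP is 6.5 mm above its underside. Carrying it over the caddy.

```bash
python3 -m handwheel '[[0,0,0,0,0,0.113,0.6],[0,0,0,0,0,0.113,0.6],[0,0,0,0,0,0.112,0.6],[0.0166,-0.0103,0,0,0,0,0.6],[0.0276,-0.0172,0,0,0,0,0.6],[0.0276,-0.0172,0,0,0,0,0.6],[0.0276,-0.0172,0,0,0,0,0.6],[0.0276,-0.0172,0,0,0,0,0.6],[0.0223,-0.0138,0,0,0,0,0.6],[0.0166,-0.0103,0,0,0,0,0.6],[0,0,0,0,0,0,0.6],[0,0,0,0,0,0,0.6]]'
python3 - <<'E'
from h import *
from go import plan
s=ctrl.get_state()
im=ctrl.get_image("wrist");P=wcloud(im,s);z=P[...,2];cv2.imwrite("pics/w5.png",im["pixels"])
m=masks(im["pixels"],P)
k=m["white"]&near(P,(.614,-.179),.14)
for lo,hi in((-.005,.018),(.0085,.017)):
    q=P[k&(z>lo)&(z<hi)];print("caddy",len(q),rect(q),np.median(q[:,2]))
c,w,h,a=rect(P[k&(z>.0085)&(z<.017)]);
e=np.array([-np.cos(a),-np.sin(a)])
for n,y in(("L",-68),("M",13),("S",81)):print(n,(c+e*y).round(1))
plan(.613,-.168,.12,.085)
E
```

```text
time_s: 9.4
tool_pos: [0.6128, -0.1671, 0.1407]
orientation: [-3.138, -0.136, 0.005]
contact_force: [0.3, -1.0, -2.0]
width: 0.0503
caddy 16138 (array([ 598.7, -182.8]), 252.6, 192.2, np.float64(1.484)) 0.0029411382428904675
caddy 2317 (array([ 610.1, -143.1]), 160.3, 92.3, np.float64(-1.486)) 0.011749045323068474
L [ 615.9 -210.9]
M [ 609.  -130.1]
S [603.2 -62.4]
shift mm [ 0.6  0.3 21.1] yaw now 0.086 tilt [-0.003  0.001] w 0.05 F [-0.   0.2 -1.7] t 9.4
turn z 0.001 shift after turn mm [ 0.6  0.3 21.1] tilt fix [-0.0008  0.0025  0.    ]
```

View pics/w5.png

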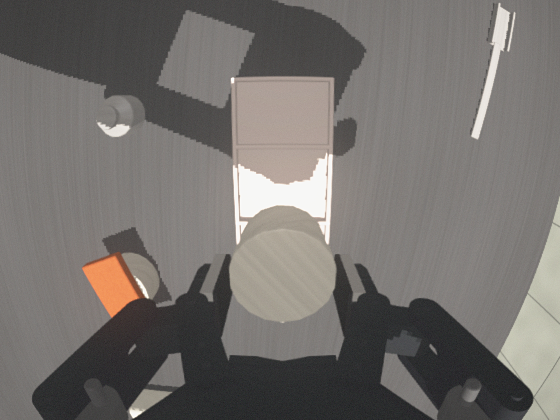

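Looking down the caddy row: the end wall is at px row 78, the small bay at rows 80-145 and the medium bay is partly behind the tin. From the rim, the caddy centre is (0.613, -0.177), and the medium bay is at (0.612, -0.1645). Lowering the tin.

```bash
python3 -m handwheel '[[-0.0006,-0.0027,0.02,0,0,0,0.6],[0,0,0.035,0,0,0,0.6],[0,0,0.035,0,0,0,0.6],[0,0,0.02,0,0,0,0.6],[0,0,0.012,0,0,0,0.6],[0,0,0.005,0,0,0,0.6],[0,0,0.003,0,0,0,0.6],[0,0,0.001,0,0,0,0.6],[0,0,0,0,0,0,0.6]]'
python3 -m handwheel '[[0,0,0,0,0,0,0.45],[0,0,0,0,0,0,0.3],[0,0,0,0,0,0,0.2],[0,0,0,0,0,0,0.1],[0,0,0,0,0,0,0.1],[0,0,-0.02,0,0,0,0],[0,0,-0.035,0,0,0,0],[0,0,-0.04,0,0,0,0],[0,0,-0.04,0,0,0,0],[0,0,0,0,0,0,0],[0,0,0,0,0,0,0]]'
python3 - <<'E'
from h import *
from go import plan
s=ctrl.get_state()
im=ctrl.get_image("wrist");P=wcloud(im,s);z=P[...,2];cv2.imwrite("pics/w6.png",im["pixels"])
m=masks(im["pixels"],P)
q=P[near(P,(.612,-.165),.04)&(z>.035)&(z<.055)];print("med lid",len(q),circ(q),np.percentile(q[:,2],[5,50,95]))
for zz in(.052,.040):
    q=P[near(P,(.452,-.288),.06)&(abs(z-zz)<.005)];print(zz,len(q),rect(q))
plan(.453,-.288,.14,.436)
E
```

```text
time_s: 10.2
tool_pos: [0.6128, -0.1657, 0.0132]
orientation: [3.138, 0.133, 0.003]
contact_force: [-0.4, 0.2, -1.6]
width: 0.0502
time_s: 11.12
tool_pos: [0.6134, -0.1656, 0.15]
orientation: [3.137, 0.133, 0.007]
contact_force: [-0.7, -0.2, -0.4]
width: 0.0851
med lid 2666 (array([ 612.9, -165.2]), 25.9, array([ 0.6128, -0.1642]), 2666) [0.04160827 0.04292161 0.04405655]
0.052 2079 (array([ 448.3, -275.4]), 69.8, 50.8, np.float64(-1.145))
0.04 255 (array([ 454. , -253.1]), 70.0, 33.4, np.float64(-0.441))
shift mm [-169.4  108.6    7.4] yaw now 0.085 tilt [ 0.001 -0.   ] w 0.0855 F [ 0.9  0.3 -1. ] t 11.2
turn z -0.351 shift after turn mm [-196.4   43.8    7.4] tilt fix [ 0.0006 -0.0014  0.    ]
```

```bash
python3 -m handwheel '[[0,0,-0.02,0,0,-0.117,0],[0,0,-0.02,0,0,-0.117,0],[0,0,0,0,0,-0.117,0],[-0.02,0.0044,0,0,0,0,0],[-0.035,0.0078,0,0,0,0,0],[-0.035,0.0078,0,0,0,0,0],[-0.035,0.0078,0,0,0,0,0],[-0.035,0.0078,0,0,0,0,0],[-0.0214,0.0052,0,0,0,0,0],[-0.015,0.003,0,0,0,0,0],[0,0,0,0,0,0,0],[0,0,0,0,0,0,0]]'
python3 - <<'E'
from h import *
from go import plan
s=ctrl.get_state()
im=ctrl.get_image("wrist");P=wcloud(im,s);z=P[...,2];cv2.imwrite("pics/w7.png",im["pixels"])
q=P[near(P,(.452,-.288),.065)&(abs(z-.052)<.004)];print(len(q),rect(q))
q=P[near(P,(.447,-.28),.06)&(abs(z-.04)<.004)];print(len(q),circ(q))
c,w,h,a=rect(P[near(P,(.452,-.288),.065)&(abs(z-.052)<.004)])
plan(c[0]/1000,c[1]/1000,.04,a+np.pi/2)
E
```

```text
time_s: 12.17
tool_pos: [0.4522, -0.2881, 0.1857]
orientation: [-3.067, -0.677, 0.001]
contact_force: [0.3, -0.3, -0.5]
width: 0.0854
5001 (array([ 453.5, -288.2]), 96.3, 50.2, np.float64(-1.138))
394 (array([ 449.6, -287.4]), 32.8, array([ 0.4341, -0.2937]), 394)
shift mm [  0.6   1.  145.9] yaw now 0.436 tilt [-0.001  0.001] w 0.0855 F [-0.  -0.2 -1. ] t 12.2
turn z 0.003 shift after turn mm [  0.6   0.9 145.9] tilt fix [-0.0013  0.0005  0.    ]
```

```bash
python3 - <<'E'
from h import *
P=np.load("w4.npy");M=R.from_rotvec([3.07,.659,.003]).as_matrix();T=(P-[.4571,-.2852,.1444])@M
px=np.load("w4px.npy").max(-1)
k=(px<80)&(abs(T[...,1])<.03)&(abs(abs(T[...,0])-.035)<.015)&(T[...,2]<.02)
q=T[k];q=q[np.argsort(-q[:,2])];print(len(q),q[:200:14].round(4))
P=np.load("w4.npy")
E
```

```text
18154 [[ 0.025  -0.0062 -0.0249]
 [ 0.0246 -0.0109 -0.0288]
 [ 0.0248 -0.0107 -0.0304]
 [ 0.0251 -0.0115 -0.031 ]
 [-0.0254 -0.0101 -0.0314]
 [ 0.0249 -0.0115 -0.0321]
 [ 0.0362 -0.0073 -0.0326]
 [ 0.0248 -0.0115 -0.0331]
 [ 0.0248  0.008  -0.0333]
 [-0.0254 -0.0118 -0.0337]
 [-0.0366 -0.0074 -0.0339]
 [-0.0251 -0.0074 -0.0342]
 [ 0.0246  0.0084 -0.0345]
 [-0.0345 -0.0074 -0.0347]
 [-0.0261 -0.0114 -0.0349]]
```

Wrist depth on the held tin puts the tips about 20-25 mm short of the TCP at this opening. That agrees with the earlier offset. For plate_a I'll go to TCP z = 0.022, which puts the tips at roughly 0.043, just above tin_large's lid.

```bash
python3 -m handwheel '[[0.0006,0.001,0.03,0,0,0,0],[0,0,0.035,0,0,0,0],[0,0,0.035,0,0,0,0],[0,0,0.03,0,0,0,0],[0,0,0.018,0,0,0,0],[0,0,0.01,0,0,0,0],[0,0,0.005,0,0,0,0],[0,0,0,0,0,0,0.2],[0,0,0,0,0,0,0.3],[0,0,0,0,0,0,0.4],[0,0,0,0,0,0,0.5],[0,0,0,0,0,0,0.6],[0,0,0,0,0,0,0.6],[0,0,0,0,0,0,0.6],[0,0,0,0,0,0,0.6]]'
python3 -m handwheel '[[0,0,-0.003,0,0,0,0.6],[0,0,-0.01,0,0,0,0.6],[0,0,-0.02,0,0,0,0.6],[0,0,-0.03,0,0,0,0.6],[0,0,-0.03,0,0,0,0.6],[0,0,0,0,0,0,0.6],[0,0,0,0,0,0,0.6]]'
python3 - <<'E'
from h import *
from go import plan
s=ctrl.get_state()
im=ctrl.get_image("wrist");P=wcloud(im,s);z=P[...,2];cv2.imwrite("pics/w8.png",im["pixels"])
q=P[near(P,(.449,-.287),.06)&(abs(z-.04)<.004)];print("large lid",len(q),circ(q))
k=masks(im["pixels"],P)["red"]&near(P,s["tool_pos"],.08)&(z>.055);q=P[k];print("held plate",len(q),rect(q),np.percentile(q[:,2],[5,50,95]))
plan(.611,.171,.13,.15)
E
```

```text
time_s: 13.47
tool_pos: [0.4544, -0.289, 0.0258]
orientation: [3.066, 0.679, 0.003]
contact_force: [-1.3, 2.3, 7.7]
width: 0.047
time_s: 14.05
tool_pos: [0.4544, -0.2892, 0.1196]
orientation: [3.064, 0.679, 0.004]
contact_force: [-0.3, 0.9, -2.5]
width: 0.0467
large lid 309 (array([ 438.2, -263.4]), 19.0, array([ 0.4373, -0.2608]), 309)
held plate 1484 (array([ 453.7, -288.6]), 92.8, 48.4, np.float64(-1.133)) [0.14453695 0.1454583  0.14630808]
shift mm [ 336.6 -350.3  -12.5] yaw now 0.436 tilt [ 0.001 -0.001] w 0.0467 F [ 1.  -0.4 -3.4] t 14.1
turn z 0.286 shift after turn mm [ 224.1 -431.1  -12.5] tilt fix [ 0.0011 -0.0007  0.    ]
```

View pics/w8.png

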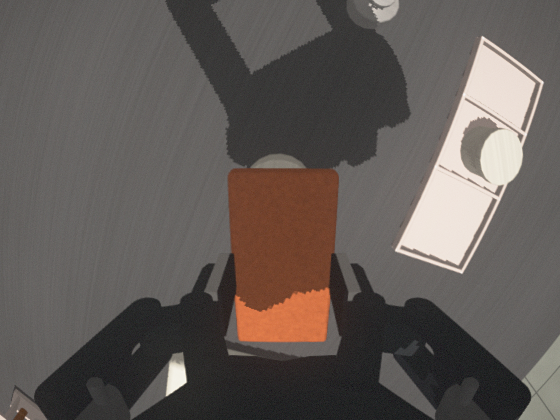

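Plate_a is held level (px 230-338 x 168-340) with its underside 14 mm above the TCP. tin_medium shows in the middle bay at px (495,155). Moving to the mat.

```bash
python3 -m handwheel '[[0,0,-0.005,0,0,0.0953,0.6],[0,0,-0.005,0,0,0.0953,0.6],[0,0,-0.003,0,0,0.0953,0.6],[0.0092,-0.0177,0,0,0,0,0.6],[0.0175,-0.0337,0,0,0,0,0.6],[0.0175,-0.0337,0,0,0,0,0.6],[0.0175,-0.0337,0,0,0,0,0.6],[0.0175,-0.0337,0,0,0,0,0.6],[0.0175,-0.0337,0,0,0,0,0.6],[0.0175,-0.0337,0,0,0,0,0.6],[0.0175,-0.0337,0,0,0,0,0.6],[0.0175,-0.0337,0,0,0,0,0.6],[0.0175,-0.0337,0,0,0,0,0.6],[0.0175,-0.0337,0,0,0,0,0.6],[0.0175,-0.0337,0,0,0,0,0.6],[0.013,-0.025,0,0,0,0,0.6],[0.0092,-0.0177,0,0,0,0,0.6],[0,0,0,0,0,0,0.6],[0,0,0,0,0,0,0.6],[0,0,0,0,0,0,0.6]]'
python3 - <<'E'
from h import *
from go import plan
s=ctrl.get_state()
im=ctrl.get_image("wrist");P=wcloud(im,s);z=P[...,2];cv2.imwrite("pics/w9.png",im["pixels"])
m=masks(im["pixels"],P)
# mat: mask by colour anywhere near bench level
H=hsv(im["pixels"]);k=(H[...,1]>90)&(H[...,0]<25)&near(P,(.611,.171),.12)&(z<.02)&(z>-.01)
q=P[k];print("mat",len(q),rect(q),np.median(q[:,2]))
np.save("matpts.npy",q)
k=(H[...,1]>90)&(H[...,0]<25)&near(P,s["tool_pos"],.08)&(z>.09);q=P[k];print("held",len(q),rect(q),np.percentile(q[:,2],[5,50,95]))
plan(.611,.171,-.01,.15)
E
```

```text
time_s: 15.77
tool_pos: [0.6101, 0.1706, 0.1288]
orientation: [3.132, 0.236, -0.003]
contact_force: [0.3, -0.3, -1.9]
width: 0.0467
mat 4957 (array([603.6, 213.6]), 91.5, 46.5, np.float64(0.151)) 0.003891133749005918
held 17404 (array([609.7, 172. ]), 96.4, 50.2, np.float64(-1.426)) [0.15339763 0.1545954  0.15557383]
shift mm [  1.1  -0.6 139.2] yaw now 0.15 tilt [-0.001 -0.   ] w 0.0465 F [ 0.   0.1 -1.3] t 15.8
turn z -0.0 shift after turn mm [  1.1  -0.6 139.2] tilt fix [ 0.0003  0.0012 -0.    ]
```

View pics/w9.png

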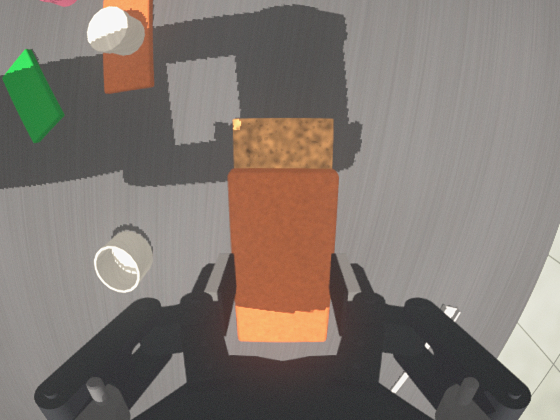

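The held plate covers the mat squarely, with the mat's far end at px rows 120-168. Plate at (0.6097, 0.172), mat at (0.610, 0.172). Setting it down.

```bash
python3 -m handwheel '[[0,0,0.02,0,0,0,0.6],[0,0,0.035,0,0,0,0.6],[0,0,0.035,0,0,0,0.6],[0,0,0.025,0,0,0,0.6],[0,0,0.012,0,0,0,0.6],[0,0,0.006,0,0,0,0.6],[0,0,0.003,0,0,0,0.6],[0,0,0.002,0,0,0,0.6],[0,0,0,0,0,0,0.6],[0,0,0,0,0,0,0.6]]'
python3 -m handwheel '[[0,0,0,0,0,0,0.45],[0,0,0,0,0,0,0.3],[0,0,0,0,0,0,0.2],[0,0,0,0,0,0,0.1],[0,0,-0.02,0,0,0,0],[0,0,-0.035,0,0,0,0],[0,0,-0.04,0,0,0,0],[0,0,-0.04,0,0,0,0],[0,0,-0.03,0,0,0,0],[0,0,0,0,0,0,0],[0,0,0,0,0,0,0]]'
python3 - <<'E'
from h import *
from go import plan
s=ctrl.get_state()
im=ctrl.get_image("wrist");P=wcloud(im,s);z=P[...,2]
H=hsv(im["pixels"]);k=(H[...,1]>90)&(H[...,0]<25)&near(P,(.61,.172),.09)
q=P[k&(abs(z-.016)<.004)];print("plate",len(q),rect(q),np.median(q[:,2]))
q=P[k&(abs(z-.004)<.004)];print("mat",len(q),rect(q))
q=P[near(P,(.4473,.298),.035)&(abs(z-.052)<.005)];print("small",len(q),circ(q))
q=P[near(P,(.4453,.293),.08)&(H[...,1]>90)&(H[...,0]<25)&(abs(z-.012)<.005)];print("plateB",len(q),rect(q))
plan(.447,.298,.19,.19)
E
```

```text
time_s: 16.65
tool_pos: [0.6113, 0.1712, -0.0067]
orientation: [-3.132, -0.235, -0.003]
contact_force: [0.9, 1.0, -2.2]
width: 0.0464
time_s: 17.57
tool_pos: [0.6114, 0.1713, 0.1592]
orientation: [-3.132, -0.236, -0.006]
contact_force: [-0.1, 0.4, -0.7]
width: 0.0854
plate 4755 (array([610.8, 172.5]), 95.9, 50.2, np.float64(-1.425)) 0.015915684278007602
mat 5800 (array([609.6, 172.3]), 130.9, 91.2, np.float64(-1.417))
small 1291 (array([446.7, 297.9]), 20.3, array([0.4483, 0.2977]), 1291)
plateB 2527 (array([444.5, 294.4]), 96.1, 51.3, np.float64(-1.387))
shift mm [-142.8 -149.9  -33.1] yaw now 0.15 tilt [0.001 0.   ] w 0.0854 F [ 0.1 -0.4 -0.4] t 17.6
turn z -0.04 shift after turn mm [-136.7 -155.5  -33.1] tilt fix [-0.0001 -0.0007  0.    ]
```

Plate_a is flat on the mat, about 1 mm and 0.01 rad off. Next, tin_small at (0.4467, 0.298).

```bash
python3 -m handwheel '[[0,0,0,0,0,-0.035,0],[-0.0128,-0.0155,0,0,0,0,0],[-0.0228,-0.0259,0,0,0,0,0],[-0.0228,-0.0259,0,0,0,0,0],[-0.0228,-0.0259,0,0,0,0,0],[-0.0228,-0.0259,0,0,0,0,0],[-0.0228,-0.0259,0,0,0,0,0],[-0.0101,-0.0104,0,0,0,0,0],[0,0,0.02,0,0,0,0],[0,0,0.035,0,0,0,0],[0,0,0.035,0,0,0,0],[0,0,0,0,0,0,0]]'
python3 -m handwheel '[[0,0,0.025,0,0,0,0],[0,0,0.018,0,0,0,0],[0,0,0.008,0,0,0,0],[0,0,0.003,0,0,0,0],[0,0,0,0,0,0,0.2],[0,0,0,0,0,0,0.3],[0,0,0,0,0,0,0.4],[0,0,0,0,0,0,0.5],[0,0,0,0,0,0,0.6],[0,0,0,0,0,0,0.7],[0,0,0,0,0,0,0.7],[0,0,0,0,0,0,0.7],[0,0,-0.005,0,0,0,0.7],[0,0,-0.02,0,0,0,0.7],[0,0,-0.035,0,0,0,0.7],[0,0,-0.035,0,0,0,0.7],[0,0,-0.03,0,0,0,0.7],[0,0,0,0,0,0,0.7],[0,0,0,0,0,0,0.7]]'
python3 - <<'E'
from h import *
from go import plan
s=ctrl.get_state()
im=ctrl.get_image("wrist");P=wcloud(im,s);z=P[...,2];cv2.imwrite("pics/w10.png",im["pixels"])
H=hsv(im["pixels"])
q=P[near(P,s["tool_pos"],.03)&(z>s["tool_pos"][2]+.02)&(z<s["tool_pos"][2]+.06)&(H[...,1]<60)&(H[...,2]>90)];print("held",len(q),circ(q),np.percentile(q[:,2],[5,50,95]),s["tool_pos"])
q=P[near(P,(.4453,.293),.08)&(H[...,1]>90)&(H[...,0]<25)&(abs(z-.012)<.005)];print("plateB",len(q),rect(q))
plan(.6063,-.0965,.14,.085)
E
```

```text
time_s: 18.62
tool_pos: [0.4441, 0.2967, 0.0591]
orientation: [3.123, 0.29, -0.015]
contact_force: [-0.9, -0.4, -1.8]
width: 0.0859
time_s: 20.2
tool_pos: [0.4481, 0.299, 0.14]
orientation: [-3.127, -0.29, -0.005]
contact_force: [0.3, 0.2, -1.4]
width: 0.0383
held 6601 (array([446.5, 305.5]), 27.8, array([0.447 , 0.3032]), 6601) [0.16950328 0.17756366 0.19038541] [0.44807651 0.29904181 0.13997671]
plateB 4255 (array([443.4, 296.8]), 91.6, 49.8, np.float64(-1.392))
shift mm [ 83.4 417.6  -2. ] yaw now 0.185 tilt [0.001 0.   ] w 0.0383 F [-0.1 -0.8 -1.5] t 20.2
turn z 0.1 shift after turn mm [124.7 407.2  -2. ] tilt fix [-0.0003 -0.0006  0.    ]
```

View pics/w10.png

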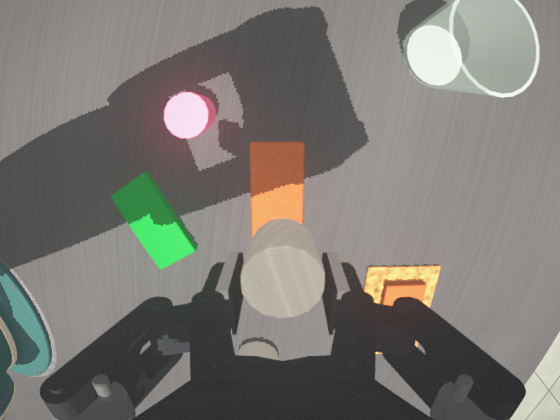

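tin_small is held upright at px (283,275), and its underside is 2.4 mm below the TCP. Carrying it to the small bay.

```bash
python3 -m handwheel '[[0,0,0,0,0,0.1,0.7],[0.0059,0.0191,0,0,0,0,0.7],[0.0111,0.0363,0,0,0,0,0.7],[0.0111,0.0363,0,0,0,0,0.7],[0.0111,0.0363,0,0,0,0,0.7],[0.0111,0.0363,0,0,0,0,0.7],[0.0111,0.0363,0,0,0,0,0.7],[0.0111,0.0363,0,0,0,0,0.7],[0.0111,0.0363,0,0,0,0,0.7],[0.0111,0.0363,0,0,0,0,0.7],[0.0111,0.0363,0,0,0,0,0.7],[0.0111,0.0363,0,0,0,0,0.7],[0.0047,0.0153,0,0,0,0,0.7],[0.0029,0.0096,0,0,0,0,0.7],[0,0,0,0,0,0,0.7],[0,0,0,0,0,0,0.7],[0,0,0,0,0,0,0.7]]'
python3 - <<'E'
from h import *
from go import plan
s=ctrl.get_state()
im=ctrl.get_image("wrist");P=wcloud(im,s);z=P[...,2];cv2.imwrite("pics/w11.png",im["pixels"])
H=hsv(im["pixels"])
q=P[near(P,s["tool_pos"],.024)&(abs(z-s["tool_pos"][2]-.0376)<.004)];print("held",len(q),circ(q))
q=P[masks(im["pixels"],P)["white"]&near(P,(.607,-.13),.11)&(z>.0085)&(z<.017)];print(rect(q))
plan(.6063,-.0965,.0065,.085)
E
```

```text
time_s: 21.67
tool_pos: [0.6057, -0.095, 0.1376]
orientation: [-3.138, -0.135, 0.001]
contact_force: [0.4, -0.3, -0.9]
width: 0.0385
held 5305 (array([605.6, -93.5]), 23.3, array([ 0.6053, -0.093 ]), 5305)
(array([ 610.4, -146.8]), 169.5, 92.4, np.float64(-1.483))
shift mm [  0.4   1.7 131.3] yaw now 0.086 tilt [-0.  0.] w 0.0385 F [ 0.3  0.2 -1.3] t 21.7
turn z 0.001 shift after turn mm [  0.4   1.7 131.3] tilt fix [-0.0003  0.0002  0.    ]
```

View pics/w11.png

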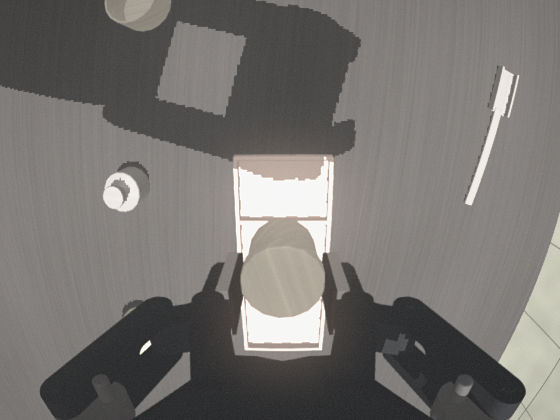

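The tin is over the small bay. The end wall is at px row 157 and the divider at row 218, so the point below the TCP (row ~185) is mid-bay, in agreement with the fitted target within 1 mm. Lowering.

```bash
python3 -m handwheel '[[0.0003,0.0005,0.02,0,0,0,0.7],[0,0,0.035,0,0,0,0.7],[0,0,0.035,0,0,0,0.7],[0,0,0.02,0,0,0,0.7],[0,0,0.012,0,0,0,0.7],[0,0,0.005,0,0,0,0.7],[0,0,0.003,0,0,0,0.7],[0,0,0.001,0,0,0,0.7],[0,0,0,0,0,0,0.7],[0,0,0,0,0,0,0.55],[0,0,0,0,0,0,0.4],[0,0,0,0,0,0,0.3],[0,0,0,0,0,0,0.2],[0,0,0,0,0,0,0.1],[0,0,-0.02,0,0,0,0],[0,0,-0.035,0,0,0,0],[0,0,-0.04,0,0,0,0],[0,0,-0.04,0,0,0,0],[0,0,0,0,0,0,0],[0,0,0,0,0,0,0]]'
python3 - <<'E'
from h import *
from go import plan
s=ctrl.get_state();print(s["tool_pos"])
im=ctrl.get_image("wrist");P=wcloud(im,s);z=P[...,2];cv2.imwrite("pics/w12.png",im["pixels"])
H=hsv(im["pixels"])
for n,c in(("small",(.606,-.095)),("med",(.613,-.165))):
    q=P[near(P,c,.034)&(z>.035)&(z<.05)];print(n,len(q),circ(q),np.percentile(q[:,2],[5,50,95]))
plan(.4496,-.2874,.19,.436)
E
```

```text
time_s: 23.38
tool_pos: [0.6075, -0.097, 0.1449]
orientation: [3.138, 0.134, 0.007]
contact_force: [-0.2, -0.6, 0.4]
width: 0.0857
[ 0.60754284 -0.09698467  0.14486475]
small 1650 (array([606.8, -97. ]), 19.9, array([ 0.6068, -0.096 ]), 1650) [0.04140522 0.04288618 0.0440929 ]
med 2209 (array([ 612.8, -165.3]), 26.2, array([ 0.6123, -0.163 ]), 2209) [0.03978237 0.04284798 0.04389075]
shift mm [-172.7  176.5  -47.6] yaw now 0.085 tilt [ 0.001 -0.   ] w 0.0854 F [-0.9 -0.8 -1.2] t 23.4
turn z -0.351 shift after turn mm [-222.8  106.4  -47.6] tilt fix [ 0.0004 -0.0015  0.    ]
```

```bash
python3 -m handwheel '[[-0.0127,0.0125,-0.02,0,0,0,0],[-0.025,0.0255,-0.02,0,0,0,0],[-0.025,0.0255,0,0,0,0,0],[-0.025,0.0255,0,0,0,0,0],[-0.025,0.0255,0,0,0,0,0],[-0.025,0.0255,0,0,0,0,0],[-0.025,0.0255,0,0,0,0,0],[-0.01,0.011,0,0,0,0,0],[0,0,0,0,0,0,0],[0,0,0,0,0,0,0]]'
python3 - <<'E'
from h import *
from go import plan
s=ctrl.get_state()
im=ctrl.get_image("wrist");P=wcloud(im,s);z=P[...,2];cv2.imwrite("pics/w13.png",im["pixels"])
q=P[near(P,(.449,-.287),.06)&(abs(z-.04)<.004)];c=circ(q);print("large lid",len(q),c)
plan(c[0][0]/1000,c[0][1]/1000,.008,.085)
E
```

```text
time_s: 24.27
tool_pos: [0.4487, -0.2875, 0.1805]
orientation: [-3.138, -0.131, 0.002]
contact_force: [0.2, 1.7, -0.1]
width: 0.0854
large lid 3464 (array([ 449.9, -287.4]), 33.1, array([ 0.4496, -0.2864]), 3464)
shift mm [  0.8   0.7 172.8] yaw now 0.085 tilt [-0.001  0.001] w 0.0855 F [ 0.3  0.5 -0.2] t 24.3
turn z -0.0 shift after turn mm [  0.8   0.7 172.8] tilt fix [-0.0012  0.0011  0.    ]
```

```bash
python3 -m handwheel '[[0.0008,0.0007,0.03,0,0,0,0],[0,0,0.035,0,0,0,0],[0,0,0.035,0,0,0,0],[0,0,0.03,0,0,0,0],[0,0,0.018,0,0,0,0],[0,0,0.012,0,0,0,0],[0,0,0.01,0,0,0,0],[0,0,0.006,0,0,0,0],[0,0,0.002,0,0,0,0],[0,0,0,0,0,0,0]]'
python3 -m handwheel '[[0,0,0,0,0,0,0.15],[0,0,0,0,0,0,0.25],[0,0,0,0,0,0,0.35],[0,0,0,0,0,0,0.45],[0,0,0,0,0,0,0.45],[0,0,0,0,0,0,0.45],[0,0,-0.005,0,0,0,0.45],[0,0,-0.02,0,0,0,0.45],[0,0,-0.035,0,0,0,0.45],[0,0,-0.035,0,0,0,0.45],[0,0,-0.03,0,0,0,0.45],[0,0,0,0,0,0,0.45],[0,0,0,0,0,0,0.45]]' 50
python3 - <<'E'
from h import *
from go import plan
s=ctrl.get_state()
im=ctrl.get_image("wrist");P=wcloud(im,s);z=P[...,2];cv2.imwrite("pics/w14.png",im["pixels"])
H=hsv(im["pixels"])
q=P[near(P,s["tool_pos"],.036)&(abs(z-s["tool_pos"][2]-.04)<.012)];q=q[abs(q[:,2]-np.median(q[:,2]))<.004];print("held",len(q),circ(q),np.percentile(q[:,2],[5,50,95])-s["tool_pos"][2])
plan(.6187,-.244,.14,.085)
E
```

```text
time_s: 25.15
tool_pos: [0.4506, -0.2879, 0.0043]
orientation: [3.138, 0.134, 0.001]
contact_force: [0.2, -0.1, -0.6]
width: 0.0855
time_s: 26.23
tool_pos: [0.4508, -0.2884, 0.131]
orientation: [3.137, 0.133, 0.004]
contact_force: [0.1, -0.2, -3.9]
width: 0.0631
held 13426 (array([ 450.5, -285.7]), 35.2, array([ 0.4501, -0.2842]), 13426) [0.03306273 0.03411706 0.03510285]
shift mm [171.6 -29.5 -10.8] yaw now 0.085 tilt [ 0.001 -0.   ] w 0.0631 F [-0.   0.2 -2.8] t 26.3
turn z 0.0 shift after turn mm [171.6 -29.5 -10.8] tilt fix [ 0.0005 -0.0006  0.    ]
```

View pics/w14.png

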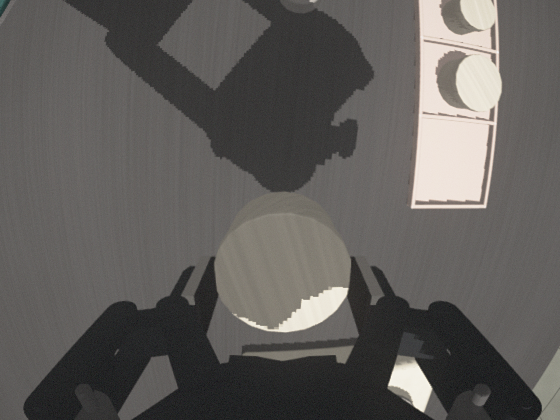

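tin_large is held upright and level. The caddy shows the other two tins at px (470,82) and (470,12). Moving it to the large bay.

```bash
python3 -m handwheel '[[0.0126,-0.0025,0,0,0,0,0.45],[0.03,-0.005,0,0,0,0,0.45],[0.035,-0.006,0,0,0,0,0.45],[0.035,-0.006,0,0,0,0,0.45],[0.03,-0.005,0,0,0,0,0.45],[0.019,-0.003,0,0,0,0,0.45],[0.01,-0.002,0,0,0,0,0.45],[0,0,0,0,0,0,0.45],[0,0,0,0,0,0,0.45]]'
python3 - <<'E'
from h import *
from go import plan
s=ctrl.get_state()
im=ctrl.get_image("wrist");P=wcloud(im,s);z=P[...,2]
q=P[masks(im["pixels"],P)["white"]&near(P,(.612,-.17),.14)&(z>.0085)&(z<.0165)];print(rect(q))
plan(.6187,-.244,.0095,.085)
E
```

```text
time_s: 27.03
tool_pos: [0.6182, -0.2436, 0.1275]
orientation: [-3.138, -0.134, 0.003]
contact_force: [-0.5, -0.2, -2.6]
width: 0.0631
(array([ 612.3, -170.7]), 201.5, 92.4, np.float64(-1.486))
shift mm [1.000e+00 1.000e-01 1.185e+02] yaw now 0.085 tilt [-0.001  0.   ] w 0.0632 F [ 0.  -0.5 -3. ] t 27.1
turn z -0.0 shift after turn mm [1.000e+00 1.000e-01 1.185e+02] tilt fix [-0.0005  0.0014  0.    ]
```

```bash
python3 -m handwheel '[[0.0006,0.0003,0.02,0,0,0,0.45],[0,0,0.035,0,0,0,0.45],[0,0,0.03,0,0,0,0.45],[0,0,0.018,0,0,0,0.45],[0,0,0.008,0,0,0,0.45],[0,0,0.004,0,0,0,0.45],[0,0,0.002,0,0,0,0.45],[0,0,0.001,0,0,0,0.45],[0,0,0,0,0,0,0.45],[0,0,0,0,0,0,0.3],[0,0,0,0,0,0,0.2],[0,0,0,0,0,0,0.1],[0,0,0,0,0,0,0],[0,0,0,0,0,0,0],[0,0,-0.015,0,0,0,0],[0,0,-0.035,0,0,0,0],[0,0,-0.04,0,0,0,0],[0,0,-0.04,0,0,0,0],[0,0,0,0,0,0,0],[0,0,0,0,0,0,0]]'
python3 - <<'E'
from h import *
from go import plan
s=ctrl.get_state()
im=ctrl.get_image("wrist");P=wcloud(im,s);z=P[...,2];cv2.imwrite("pics/w15.png",im["pixels"])
for n,c,r in(("large",(.619,-.245),.037),("med",(.613,-.165),.03),("small",(.606,-.096),.024)):
    q=P[near(P,c,r)&(z>.036)&(z<.05)];print(n,len(q),circ(q),np.percentile(q[:,2],[5,50,95]))
k=masks(im["pixels"],P)["white"];q=P[k&(z>.0085)&(z<.0165)&near(P,(.613,-.177),.125)];print(rect(q))
plan(.4445,.2955,.2,.182)
E
```

```text
time_s: 28.75
tool_pos: [0.6204, -0.2447, 0.1453]
orientation: [3.136, 0.134, 0.008]
contact_force: [-0.7, -0.6, -0.6]
width: 0.0852
large 4442 (array([ 619.3, -243.5]), 33.1, array([ 0.6192, -0.2421]), 4442) [0.04165147 0.04288455 0.04399498]
med 3059 (array([ 612.7, -165.8]), 26.0, array([ 0.6126, -0.1655]), 3059) [0.04163423 0.04283403 0.04406235]
small 1754 (array([606.5, -97.3]), 20.2, array([ 0.6068, -0.0981]), 1754) [0.0413423  0.04276829 0.04412489]
(array([ 612.9, -178.5]), 224.8, 92.4, np.float64(-1.485))
shift mm [-128.5 -552.7  -58.2] yaw now 0.085 tilt [ 0.002 -0.001] w 0.0851 F [ 0.5  0.8 -1.1] t 28.8
turn z -0.097 shift after turn mm [ -74.4 -562.5  -58.2] tilt fix [ 0.0011 -0.002   0.    ]
```

View pics/w15.png

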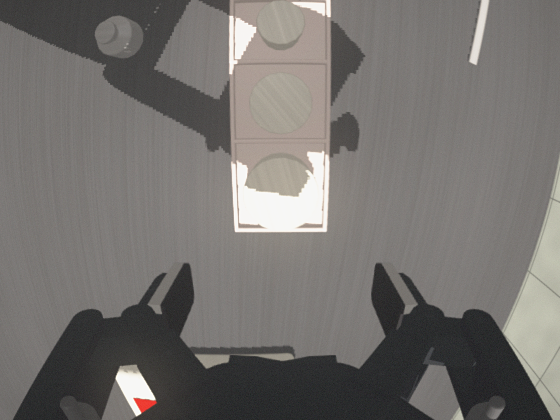

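All three tins stand in their bays: lids at px (281,23), (281,102) and (280,190), tops at z = 0.043, and 1-2 mm from the bay middles. Next, plate_b.

```bash
python3 -m handwheel '[[0,0,-0.02,0,0,-0.097,0],[-0.0026,-0.0198,-0.02,0,0,0,0],[-0.005,-0.0377,0,0,0,0,0],[-0.005,-0.0377,0,0,0,0,0],[-0.005,-0.0377,0,0,0,0,0],[-0.005,-0.0377,0,0,0,0,0],[-0.005,-0.0377,0,0,0,0,0],[-0.005,-0.0377,0,0,0,0,0],[-0.005,-0.0377,0,0,0,0,0],[-0.005,-0.0377,0,0,0,0,0],[-0.005,-0.0377,0,0,0,0,0],[-0.005,-0.0377,0,0,0,0,0],[-0.005,-0.0377,0,0,0,0,0],[-0.005,-0.0377,0,0,0,0,0],[-0.005,-0.0377,0,0,0,0,0],[-0.005,-0.0377,0,0,0,0,0],[-0.0018,-0.0149,0,0,0,0,0],[0,0,0,0,0,0,0],[0,0,0,0,0,0,0]]'
python3 - <<'E'
from h import *
from go import plan
s=ctrl.get_state()
im=ctrl.get_image("wrist");P=wcloud(im,s);z=P[...,2];H=hsv(im["pixels"])
q=P[near(P,(.4445,.2955),.07)&(H[...,1]>90)&(H[...,0]<25)&(abs(z-.012)<.004)];r=rect(q);print("plateB",len(q),r,np.median(q[:,2]))
c=r[0]/1000;plan(c[0],c[1],-.016,r[3]+np.pi/2)
E
```

```text
time_s: 30.38
tool_pos: [0.4435, 0.296, 0.1798]
orientation: [3.127, 0.289, -0.003]
contact_force: [1.3, -0.7, -0.6]
width: 0.0852
plateB 4127 (array([444.1, 294.6]), 96.7, 50.2, np.float64(-1.385)) 0.011865541995451173
shift mm [  0.3   0.5 196. ] yaw now 0.183 tilt [-0.001 -0.001] w 0.0858 F [ 0.2 -0.6 -0.2] t 30.4
turn z -0.003 shift after turn mm [  0.3   0.5 196. ] tilt fix [ 0.0007  0.0015 -0.    ]
```

```bash
python3 -m handwheel '[[0.0003,0.0005,0.03,0,0,0,0],[0,0,0.038,0,0,0,0],[0,0,0.038,0,0,0,0],[0,0,0.035,0,0,0,0],[0,0,0.025,0,0,0,0],[0,0,0.015,0,0,0,0],[0,0,0.008,0,0,0,0],[0,0,0.003,0,0,0,0],[0,0,0,0,0,0,0],[0,0,0,0,0,0,0.2],[0,0,0,0,0,0,0.3],[0,0,0,0,0,0,0.4],[0,0,0,0,0,0,0.5],[0,0,0,0,0,0,0.6],[0,0,0,0,0,0,0.6],[0,0,0,0,0,0,0.6],[0,0,0,0,0,0,0.6]]'
python3 -m handwheel '[[0,0,-0.003,0,0,0,0.6],[0,0,-0.012,0,0,0,0.6],[0,0,-0.025,0,0,0,0.6],[0,0,-0.035,0,0,0,0.6],[0,0,-0.035,0,0,0,0.6],[0,0,-0.02,0,0,0,0.6],[0,0,0,0,0,0,0.6],[0,0,0,0,0,0,0.6]]'
python3 - <<'E'
from h import *
from go import plan
s=ctrl.get_state()
im=ctrl.get_image("wrist");P=wcloud(im,s);z=P[...,2];H=hsv(im["pixels"])
q=P[near(P,s["tool_pos"],.07)&(H[...,1]>90)&(H[...,0]<25)&(z>.08)];print("held",len(q),rect(q),np.percentile(q[:,2],[5,50,95]))
plan(.6107,.1715,.13,.15)
E
```

```text
time_s: 31.85
tool_pos: [0.4447, 0.2951, -0.0111]
orientation: [-3.129, -0.286, -0.0]
contact_force: [-0.5, -0.5, -0.2]
width: 0.0343
time_s: 32.52
tool_pos: [0.4452, 0.2954, 0.1209]
orientation: [-3.127, -0.285, -0.004]
contact_force: [-0.5, 0.3, -0.9]
width: 0.0344
held 134 (array([480.9, 304.4]), 30.6, 29.3, np.float64(0.115)) [0.18696087 0.19645836 0.22463287]
shift mm [140.9 151.6 -10.6] yaw now 0.182 tilt [0.001 0.   ] w 0.0341 F [-0.3 -0.8 -0.8] t 32.6
turn z 0.032 shift after turn mm [145.7 147.  -10.6] tilt fix [-0.0002 -0.0006  0.    ]
```

The grip missed: the tips passed over the plate. Checking the plate, then going deeper.

```bash
python3 -m handwheel '[[0,0,-0.02,0,0,0,0],[0,0,-0.02,0,0,0,0],[0,0,0,0,0,0,0],[0,0,0,0,0,0,0],[0,0,0,0,0,0,0]]'
python3 - <<'E'
from h import *
from go import plan
s=ctrl.get_state()
im=ctrl.get_image("wrist");P=wcloud(im,s);z=P[...,2];H=hsv(im["pixels"])
q=P[near(P,(.4445,.2955),.07)&(H[...,1]>90)&(H[...,0]<25)&(abs(z-.012)<.004)];r=rect(q);print("plateB",len(q),r,np.median(q[:,2]))
c=r[0]/1000;plan(c[0],c[1],-.019,r[3]+np.pi/2)
E
```

```text
time_s: 32.98
tool_pos: [0.4443, 0.2948, 0.1575]
orientation: [3.128, 0.286, -0.003]
contact_force: [0.8, -0.1, -0.5]
width: 0.0853
plateB 4691 (array([443.9, 295.1]), 95.7, 49.8, np.float64(-1.387)) 0.011897502069626503
shift mm [  0.2  -0.5 176.4] yaw now 0.182 tilt [-0.002 -0.001] w 0.0852 F [-0.4 -0.5 -0.9] t 33.0
turn z -0.002 shift after turn mm [  0.2  -0.5 176.4] tilt fix [ 0.0007  0.0021 -0.    ]
```

```bash
python3 -m handwheel '[[0.0002,-0.0005,0.03,0,0,0,0],[0,0,0.038,0,0,0,0],[0,0,0.038,0,0,0,0],[0,0,0.03,0,0,0,0],[0,0,0.02,0,0,0,0],[0,0,0.012,0,0,0,0],[0,0,0.006,0,0,0,0],[0,0,0.0025,0,0,0,0],[0,0,0,0,0,0,0],[0,0,0,0,0,0,0.2],[0,0,0,0,0,0,0.3],[0,0,0,0,0,0,0.4],[0,0,0,0,0,0,0.5],[0,0,0,0,0,0,0.6],[0,0,0,0,0,0,0.6],[0,0,0,0,0,0,0.6]]'
```

```text
time_s: 34.37
tool_pos: [0.4453, 0.2959, -0.0162]
orientation: [-3.128, -0.286, -0.002]
contact_force: [-3.7, -1.6, 9.8]
width: 0.0477
```

```bash
python3 -m handwheel '[[0,0,-0.003,0,0,0,0.6],[0,0,-0.012,0,0,0,0.6],[0,0,-0.025,0,0,0,0.6],[0,0,-0.035,0,0,0,0.6],[0,0,-0.035,0,0,0,0.6],[0,0,-0.03,0,0,0,0.6],[0,0,0,0,0,0,0.6],[0,0,0,0,0,0,0.6]]'
python3 - <<'E'
from h import *
from go import plan
s=ctrl.get_state()
im=ctrl.get_image("wrist");P=wcloud(im,s);z=P[...,2];H=hsv(im["pixels"])
q=P[near(P,s["tool_pos"],.07)&(H[...,1]>90)&(H[...,0]<25)&(z>.08)];print("held",len(q),rect(q),np.percentile(q[:,2],[5,50,95]),s["tool_pos"])
plan(.6107,.1715,.13,.15)
E
```

```text
time_s: 35.03
tool_pos: [0.4455, 0.296, 0.125]
orientation: [-3.127, -0.285, -0.005]
contact_force: [-0.3, 0.9, -1.0]
width: 0.0472
held 17704 (array([460.3, 298.2]), 96.3, 80.6, np.float64(-1.387)) [0.15168922 0.15289931 0.15391195] [0.44545566 0.29604232 0.12499146]
shift mm [140.7 152.1  -6.9] yaw now 0.182 tilt [0.001 0.001] w 0.0475 F [ 0.1  0.5 -1.5] t 35.1
turn z 0.032 shift after turn mm [145.5 147.5  -6.9] tilt fix [-0.0004 -0.001   0.    ]
```

```bash
python3 -m handwheel '[[0,0,0,0,0,0.032,0.6],[0.0125,0.0127,0,0,0,0,0.6],[0.025,0.0253,0,0,0,0,0.6],[0.025,0.0253,0,0,0,0,0.6],[0.025,0.0253,0,0,0,0,0.6],[0.025,0.0253,0,0,0,0,0.6],[0.02,0.0203,0,0,0,0,0.6],[0.013,0.0133,0,0,0,0,0.6],[0,0,0,0,0,0,0.6],[0,0,0,0,0,0,0.6],[0,0,0,0,0,0,0.6]]'
python3 - <<'E'
from h import *
from go import plan
s=ctrl.get_state()
im=ctrl.get_image("wrist");P=wcloud(im,s);z=P[...,2];H=hsv(im["pixels"]);cv2.imwrite("pics/w16.png",im["pixels"])
k=(H[...,1]>90)&(H[...,0]<25)
q=P[near(P,s["tool_pos"],.07)&k&(z>.1)];q=q[abs(q[:,2]-np.median(q[:,2]))<.003];r=rect(q);print("held",len(q),r,np.median(q[:,2]),s["tool_pos"])
plan(.6107,.1720,.001,.15)
E
```

```text
time_s: 36.0
tool_pos: [0.6099, 0.1719, 0.1216]
orientation: [3.133, 0.236, -0.002]
contact_force: [-0.2, -0.4, -0.8]
width: 0.0475
held 17201 (array([609.7, 171.1]), 96.8, 50.1, np.float64(-1.422)) 0.14947663492514587 [0.60987445 0.17193279 0.12156712]
shift mm [  0.9   0.3 120.9] yaw now 0.151 tilt [-0.001 -0.   ] w 0.0474 F [-0.3  0.7 -0.3] t 36.0
turn z 0.001 shift after turn mm [  0.9   0.3 120.9] tilt fix [-0.0001  0.001   0.    ]
```

View pics/w16.png

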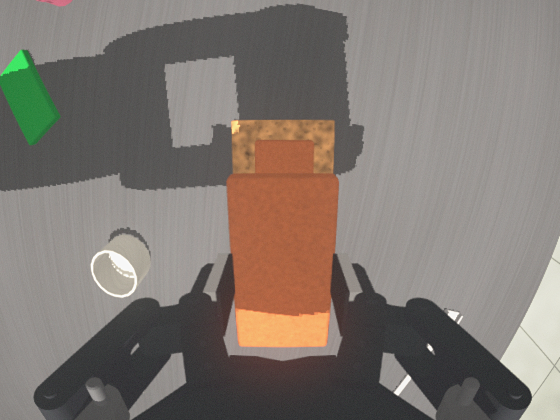

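Plate_b is over plate_a, aligned within about 1.5 mm (plate_a's end shows at px 255-313 x 140-172). Lowering it on top.

```bash
python3 -m handwheel '[[0.0008,-0.0012,0.02,0,0,0,0.6],[0,0,0.03,0,0,0,0.6],[0,0,0.03,0,0,0,0.6],[0,0,0.02,0,0,0,0.6],[0,0,0.011,0,0,0,0.6],[0,0,0.005,0,0,0,0.6],[0,0,0.003,0,0,0,0.6],[0,0,0.0015,0,0,0,0.6],[0,0,0,0,0,0,0.6],[0,0,0,0,0,0,0.6],[0,0,0,0,0,0,0.45],[0,0,0,0,0,0,0.3],[0,0,0,0,0,0,0.2],[0,0,0,0,0,0,0.1],[0,0,-0.02,0,0,0,0],[0,0,-0.035,0,0,0,0],[0,0,-0.04,0,0,0,0],[0,0,-0.04,0,0,0,0],[0,0,-0.02,0,0,0,0],[0,0,0,0,0,0,0]]'
python3 - <<'E'
from h import *
from go import plan
s=ctrl.get_state()
im=ctrl.get_image("wrist");P=wcloud(im,s);z=P[...,2];H=hsv(im["pixels"]);cv2.imwrite("pics/w17.png",im["pixels"])
k=(H[...,1]>90)&(H[...,0]<25)&near(P,(.61,.172),.09)
for n,zz in(("top plate",.028),("lower",.016),("mat",.004)):
    q=P[k&(abs(z-zz)<.005)];print(n,len(q),rect(q) if len(q)>5 else "",np.percentile(q[:,2],[5,50,95]))
im=ctrl.get_image("scene");P=cloud(im);z=P[...,2];cv2.imwrite("pics/s17.png",im["pixels"])
for n,c,zz,r in(("open",(.458,.077),.04,.05),("weight",(.452,-.103),.046,.05),("beaker",(.5706,.4605),.11,.08),("L",(.619,-.244),.043,.04),("M",(.613,-.165),.043,.033),("S",(.606,-.097),.043,.028)):
    q=P[near(P,c,r)&(abs(z-zz)<.008)];print(n,circ(q))
E
```

```text
time_s: 37.72
tool_pos: [0.6131, 0.1733, 0.1632]
orientation: [-3.131, -0.235, -0.012]
contact_force: [0.6, 0.2, 0.5]
width: 0.0855
top plate 4969 (array([611.6, 172.3]), 95.5, 50.3, np.float64(-1.419)) [0.02662913 0.02788333 0.02904789]
lower 67 (array([603.3, 219.2]), 48.9, 1.8, np.float64(0.174)) [0.01319316 0.0145467  0.02077504]
mat 5250 (array([609.6, 172.4]), 130.1, 91.3, np.float64(-1.417)) [0.0026425  0.00389614 0.00514883]
open (array([474.4,  97.9]), 3.6, array([0.4744, 0.0974]), 6)
weight (array([ 452.5, -103.2]), 12.4, array([ 0.4536, -0.103 ]), 57)
beaker (array([571. , 459.3]), 42.5, array([0.5691, 0.4601]), 375)
L (array([ 619.9, -243.3]), 34.4, array([ 0.6211, -0.2418]), 508)
M (array([ 613.4, -165.5]), 26.8, array([ 0.6146, -0.1636]), 344)
S (array([607.1, -96.8]), 21.1, array([ 0.6088, -0.0957]), 220)
```

View pics/s17.png

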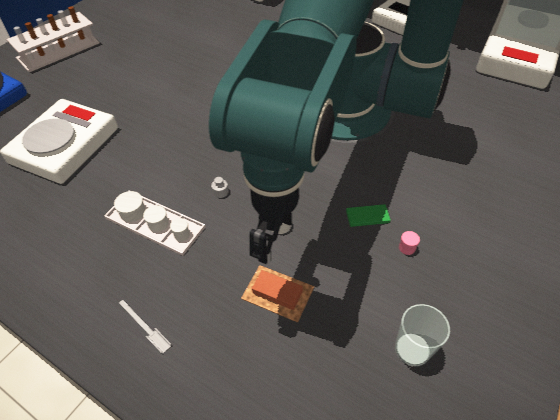

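The scene view shows the three tins in the caddy at px (130-180, 205-230) and the two-plate pile on the mat at (278,288). The weight and beaker are unmoved. The open tin is behind the arm here, but the previous wrist view showed it upright where it was. The gripper is clear, so I'm handing in.

```bash
python3 -m handwheel '[[0,0,-0.03,0,0,0,0],[0,0,-0.02,0,0,0,0],[0,0,0,0,0,0,0],[0,0,0,0,0,0,0],[0,0,0,0,0,0,0]]'
python3 -c "
from h import *
s=ctrl.get_state();im=ctrl.get_image('wrist');P=wcloud(im,s)
q=P[near(P,(.458,.077),.04)&(abs(P[...,2]-.04)<.005)];print('open',circ(q) if len(q) else 0)
print(ctrl.sign_off())"
```

```text
time_s: 38.23
tool_pos: [0.6108, 0.1727, 0.2049]
orientation: [3.132, 0.236, -0.004]
contact_force: [0.7, 0.4, 0.8]
width: 0.0855
open (array([458.4,  77.3]), 26.4, array([0.4589, 0.0782]), 340)
the job is handed in; nothing more can be done
None
```

The job is handed in at about 38 s: all three tins stand in their own bays, and both plates are piled on the mat. `sign_off` reports no verdict, so this rests on my own last checks.

- **Tins:** all lid tops are at z = 0.043 and level, so each tin is on its bay floor. Along the row they are within about 2 mm of their bay middles.
- **Plates:** plate_b lies on plate_a, with its top at z = 0.028. It is about 1 mm off plate_a and 2 mm off the mat centre, with under 0.01 rad of turn.
- **Bystanders:** the open tin, weight and beaker were each within about 1 mm of their start. The last scene view gave no usable reading of the open tin because the arm hid it, so I checked it with the wrist camera just before hand-in.

Two grasps missed, because the fingertips sit about 20 mm short of the stated TCP:
- **First grasp of tin_medium:** the fingers shut on its lid, with about 66 N read at the wrist. That is below the 120 N wrist limit. The fingers seemed to be the only contact, but if the gripper's body had touched, this would exceed its 40 N limit. The tin slid about 3 mm and stayed upright.
- **First grasp of plate_b:** the fingers closed above it without moving it.

Both worked on the second try, with the fingers deeper.

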